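# Change over a duplex air filter and lock out the clogged leg

## Robot

A 7-joint arm with a two-finger parallel gripper is mounted at the origin on a cart in front of the work surface, level with it; the furniture and walls round the work are solid. World frame = base frame: x ahead of the robot, y to its left, z up, the work surface at z = 0. Lengths are in m, angles in rad, forces in N, time in s.
With the tool pointing down it reaches from about 0.4 to 0.9 m from the base axis. Payload 5.5 kg.
Tool frame: the origin (TCP) lies midway between the tips of the shut fingers; the grasp point (between the pads) lies 19 mm behind it (r.grasp_offset is the distance from the TCP to the grasp point, in m); z points along the fingers, y is the line along which they close (so a half turn about z gives the same grasp; the last joint's range is limited). The gripper opens to 85 mm and grips with 20 to 120 N. Pads are 22 mm wide; open, the fingers measure 114 mm over their backs; the gripper's body (76 mm by 85 mm) begins 54 mm behind the grasp point. The pads swing forward as they close: fully open they stand 13 mm farther back than shut.
Start: joints at [1.436, 0.501, -0.427, 1.55, 0.221, 1.138, -0.21], TCP at [0.252, -0.599, 0.231] pointing down, gripper open.
Joint ranges: [-2.88, 2.88], [-0.31, 2.03], [-1.54, 1.56], [0.2, 2.42], [-1.41, 4.55], [0.19, 2.02], [-2.57, 2.57]. Speed limits (rad/s): [2.57, 2.57, 3.14, 3.14, 3.14, 3.14, 3.14].

## Interface

Orientations are given as a rotation vector (axis times angle).
In Python, from cell import r gives the robot as it stands.
- The arm moves only by the tool step_arm, never from a script. Its argument "plan" is a list that holds one entry, the list of rows, each a list of 7 numbers: the closure, from -1 (fully open) to 1 (shut), then the shift along the tool's x, y, z in mm, then the turn, a rotation vector about the tool's x, y, z in rad. A call has 1 to 12 rows; each row is the pose to reach, as a shift and turn from the pose commanded when the call began, along the tool's axes at that moment; what a row does not reach only later rows make up. A row lasts 1/8 s, in which the tool goes at most 62.5 mm and 10.7 degrees, less where a joint would pass 70% of its speed; a pose out of reach is approached as far as the arm can. A call with a gripper value outside its range is refused whole. The fingers move at their own pace and stop on an object; "force" is the grip in N (left out, the last holds). Time passes only in rows, so rows that repeat a pose let the fingers close. It gives the time, the measured TCP pose, the force, the opening and the grip force at its end, in the units of the state.
- r.observe(): the state, without advancing time (a new reading comes with each control period).
- r.capture(name): name is "scene" or "side" or "wrist"; returns the picture (384x512x3 uint8, red, green, blue); there is no depth.
- r.camera_info(name): a dict with "K" (3x3 intrinsics, pixels), "extrinsics" (4x4, takes a point from camera to world coordinates). Camera axes: x right, y up, looking along -z (the intrinsics and any distortion apply to the point x, -y, -z); pixel columns grow to the right and rows downward; lengths in m; the calibration is good to about 2 mm. The wrist camera is an equidistant fisheye: a pixel r from the principal point sees the ray r / f radians off the axis. A picture is of the moment at which its call begins: read the wrist's pose just before it. camera_info takes no time and is no camera call; for the wrist camera it gives the pose at the moment of the call.
- r.hand_in(): hands the job in; it is judged then, once.
The state is a dict: "time_s": time; "joint_positions": joint angles; "qd": joint speeds; "joint_efforts": joint torques, N m; "eef_pos": TCP position; "tcp_rot": TCP orientation; "contact_force": force on the tool from outside, world axes, zero at the start; "torque": the same for the moment, N m; "width": finger opening in m; "finger_force": force on a finger pad.
Only numpy, scipy, OpenCV 4.12 (cv2) and the standard library are available. Lean on these libraries where they do the work, as an engineer would, in place of code of your own. Each camera call takes 0.05 s, during which the arm holds its last target. There are 200 camera calls.

## Task

The element of the filter leg in service (the leg whose blue lever lies along its pipe) is clogged: change the air over to the standby leg without ever cutting the supply, turning the standby valve fully open to its stop before you begin to shut the duty valve, then the duty valve fully shut to its stop. Then set the yellow lockout hood fully home over the shut duty lever, its notches straddling the valve body. The spray can stands in the swing of the duty lever, so set it aside upright on the bench without toppling it, and leave the oil bottle and the carton where they are.

Things in the scene. Friction and masses are not known exactly. Their poses are not given: they have to be found in the camera images.
- station: Fixed aluminium base plate of the duplex filter set, 10 mm thick, x -58 to 145, y -111 to 111 mm; dark manifold bars to z 40 along front and rear, gauge at the rear to z 105; tube stubs to y -126. Origin at bench height midway between the lever axes; x away from the robot, y left. The two legs stand on it, parallel, 150 mm apart in y; which is left varies.
- duty_leg: Leg in service, fixed: brass ball valve in front, filter with brown element and popped-up red indicator behind. Origin at bench height on the lever's axis; x along the pipe to the filter (away from the robot), y left. Valve: a 38 mm thick cylinder along x, x -37 to 37, its axis at z 90 mm; bonnet and stop lugs to z 133 within 16 mm of the lever axis; filter x 53 to 136, 50 wide, top z 124.
- standby_leg: Standby leg, fixed: same shape, frame and sizes as the duty leg (valve in front, filter behind), but its filter element is white, the indicator on its head green, and its lever starts across the pipe.
- duty_valve (a joint): Duty lever, rad. 0 = shut at its hard stop, lever across the pipe, along the leg's +y; 1.571 = open at its hard stop, lever along the leg's -x (towards the robot). Shuts clockwise seen from above. Starts at 1.43 to 1.57. Dry friction 0.35 N m (about 4.5 N at 80 mm), no spring: stays where it is left. Can be pushed sideways with closed fingers.
- standby_valve (a joint): Standby lever, same values and stiffness: 0 = shut at its stop (along the leg's +y), 1.571 = open at its stop (along the leg's -x). Opens counter-clockwise seen from above. Starts at 0 to 0.2.
- duty_lever (a point): Point on the duty lever's blue sleeve, 85 mm from its axis, z 150 mm. The sleeve runs from 37 to 100 mm from the axis, 22 mm wide, z 144 to 157; a lower steel strap (z 131 to 150) joins it to the axis. Below the sleeve it is free down to the manifold (z 40).
- standby_lever (a point): The same point on the standby lever's blue sleeve, 85 mm from its axis, z 150 mm; same sizes.
- hood: Loose yellow lockout hood, open below, 0.13 to 0.25 kg. Origin at rim height, centre of its notches; y along it to the far end with the steel tab. Outside x -26 to 26, y -34 to 115, z 0 to 81 mm; inside 42 wide, y -31 to 109, 77 deep. In each long side a notch y -23 to 23, 31 high, straddles the valve body. Home: origin on the leg's lever axis, y along the leg's +y, rim at z 80.
- hood_grip (a point): Centre of the black grip rib on the hood's top: hood frame x 0, y 39, z 95 mm. The rib is 14 mm thick (hood x), 60 mm long (hood y), z 81 to 109 above the rim; also near the centre of mass. Same axes as the hood.
- can: Loose spray can with green cap, 59 mm diameter, 225 mm tall, 0.17 to 0.33 kg, upright in front of the plate, where the duty lever would strike it on its way shut. Origin at the centre of its base, z up. Cap from z 178 mm, 57 mm across: can be taken there from above, over the levers.
- oil: Loose brown oil bottle, 43 mm diameter, 127 mm tall, standing right of the station. Origin at the centre of its base. To be left alone.
- carton: Loose brown carton, 61 x 90 x 45 mm, between tool case and station. Origin at the centre of its underside, long side along local y. To be left alone.
- tool_case: Fixed red tool case left of the station, 165 (x) x 274 (y) x 113 mm tall. Origin at the centre of its underside. The hood stands in front of it; the bench between the hood and the station is free (world x 0.38 to 0.48, y about -0.07 to 0).

How it is judged:
On the way, in this order (a step that is already met when the one before it is completed fails the run):
1. the standby valve is fully open while the duty valve is still open (value of joint standby_valve above 1.5 rad and value of joint duty_valve above 1.2 rad), for 0.1 s.
2. the duty valve is fully shut with the standby valve open (value of joint standby_valve above 1.5 rad and value of joint duty_valve below 0.07 rad), for 0.1 s.
3. the lockout hood is home over the shut duty lever (all of step 2 and horizontal distance between hood and duty_leg below 0.014 m and z of hood in the frame of duty_leg between 0.07 and 0.088 m and angle between the y axis of hood and the y axis of duty_leg, either way round below 0.15 rad and angle between hood's own z axis and vertical below 0.1 rad), for 0.2 s.
At the end, for the whole second after the job is handed in: Standby lever within 4 degrees of its open stop, duty lever within 4 of its shut stop; hood at rest over the duty lever: origin within 14 mm of the lever axis from above, rim at 70 to 88 mm, along the lever within 0.15 rad, upright within 0.1 rad; spray can at rest upright on the bench (all of step 3 and linear speed of each of hood, can below 0.02 m/s and angle between can's own z axis and vertical below 0.1 rad and height (world z) of can below 0.008 m); the robot touches nothing.
It fails at once if both valves are away from open at once (either has to stay above 1.2 rad): the air is cut (value of joint each of duty_valve, standby_valve below 1.2 rad).
It fails at once if the spray can is toppled (tilted more than 0.4 rad) (angle between can's own z axis and vertical above 0.4 rad).
It fails at once if the oil bottle is toppled or shifted more than 30 mm (angle between oil's own z axis and vertical above 0.4 rad or distance of oil from where it was at the start of the episode above 0.03 m).
It fails at once if the carton is shifted more than 30 mm (distance of carton from where it was at the start of the episode above 0.03 m).
It also fails if it takes over 72 s, if anything falls off the work surface, if the arm or the gripper's body presses on something with over 40 N, if the wrist force passes 120 N, or if a joint passes its speed limit or range.

## Working session

There is one attempt and no reset: what is moved stays moved. The work goes in short steps, Python scripts to look and compute and a tool call to move; the robot and the scene stay as the last step left them, time stands still between calls to the robot, and variables do not carry over. Pictures are saved under pics/ and viewed, at most 10 in all, crops included, and the job is handed in when it is done.

Besides the shell and the picture viewer there is one more tool, called by a JSON object that holds its "op" and its "data". step_arm: Moves the arm, as the interface text tells. Its arguments: {"type":"object","properties":{"plan":{"type":"array","items":{"type":"array","items":{"type":"array","items":{"type":"number"}}}},"force":{"type":"number"}},"required":["plan"]}

```bash
mkdir -p pics; ls
python3 - <<'E'
from cell import r
import cv2,numpy as np
for n in("scene","side"):
    im=r.capture(n); cv2.imwrite(f"pics/{n}0.png",im[:,:,::-1])
    i=r.camera_info(n); print(n,np.round(i["K"],1).tolist(),np.round(i["extrinsics"],4).tolist(),[k for k in i])
    np.savez(f"{n}.npz",K=i["K"],E=i["extrinsics"])
o=r.observe(); print(o["time_s"],o["eef_pos"],o["tcp_rot"])
E
```

```text
pics
scene [[356.8, 0.0, 259.4], [0.0, 356.8, 190.9], [0.0, 0.0, 1.0]] [[-0.7859, 0.4447, -0.4296, 0.0741], [-0.6183, -0.5634, 0.548, 0.4066], [0.0017, 0.6963, 0.7178, 0.8846], [0.0, 0.0, 0.0, 1.0]] ['K', 'extrinsics']
side [[461.9, 0.0, 262.7], [0.0, 461.9, 190.1], [0.0, 0.0, 1.0]] [[-0.7517, -0.5713, 0.3295, 0.9736], [0.6595, -0.6492, 0.3789, 0.2742], [-0.0025, 0.5022, 0.8648, 1.2049], [0.0, 0.0, 0.0, 1.0]] ['K', 'extrinsics']
0.1 [ 0.25150458 -0.59871506  0.2303529 ] [-3.07797185e+00 -6.20473239e-01  4.76972209e-04]
```

Run:
```python
import cv2
for n in("scene","side"):
    im=cv2.imread(f"pics/{n}0.png"); cv2.imwrite(f"pics/{n}0b.png",cv2.resize(im,(800,600),interpolation=cv2.INTER_CUBIC))
```

```text
(no output)
```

View pics/scene0b.png

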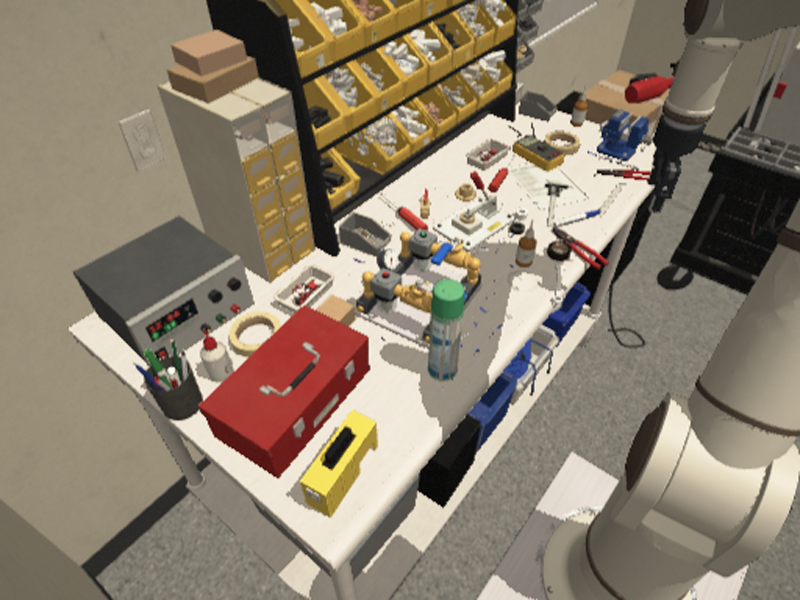

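View pics/side0b.png

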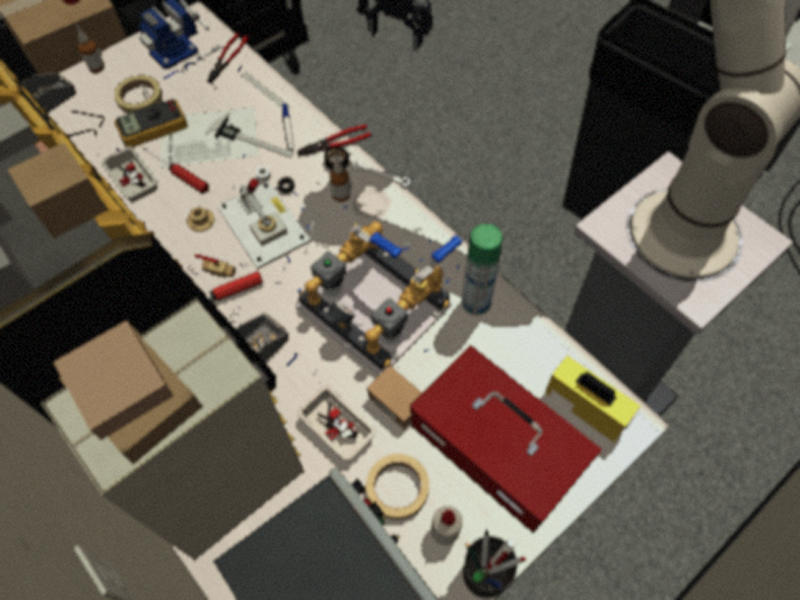

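The scene and side views show the red indicator (duty) on the leg nearer the tool case and the standby leg on the right. The can stands in front of the duty leg, and the hood in front of the tool case. I'll enlarge these areas.

Run:
```python
import cv2
a=cv2.imread("pics/side0.png"); cv2.imwrite("pics/sideA.png",cv2.resize(a[130:250,180:340],(800,600),interpolation=cv2.INTER_CUBIC))
b=cv2.imread("pics/scene0.png")
c=cv2.resize(a[220:300,340:420],(400,400),interpolation=cv2.INTER_CUBIC)
d=cv2.resize(b[255:335,180:260],(400,400),interpolation=cv2.INTER_CUBIC)
cv2.imwrite("pics/hood.png",cv2.hconcat([c,d]))
cv2.imwrite("pics/sceneA.png",cv2.resize(b[140:248,220:364],(800,600),interpolation=cv2.INTER_CUBIC))
```

```text
(no output)
```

View pics/sideA.png

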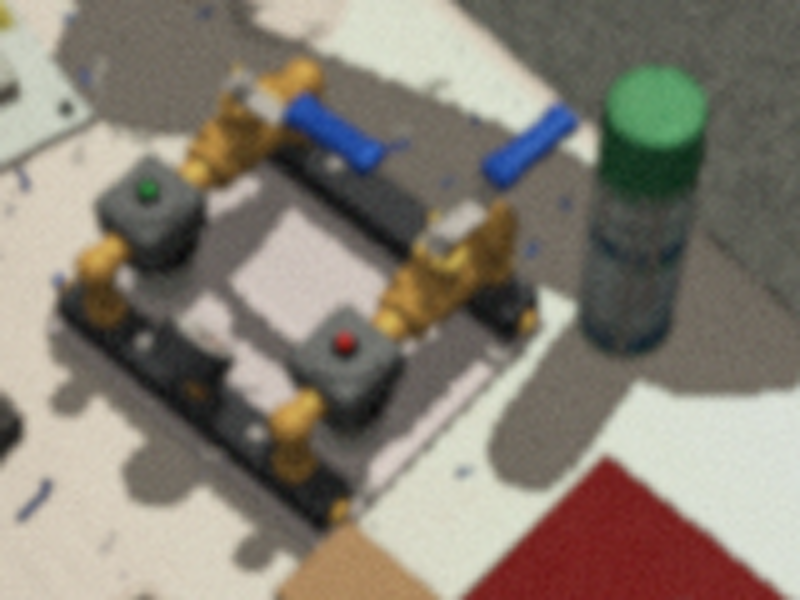

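View pics/hood.png

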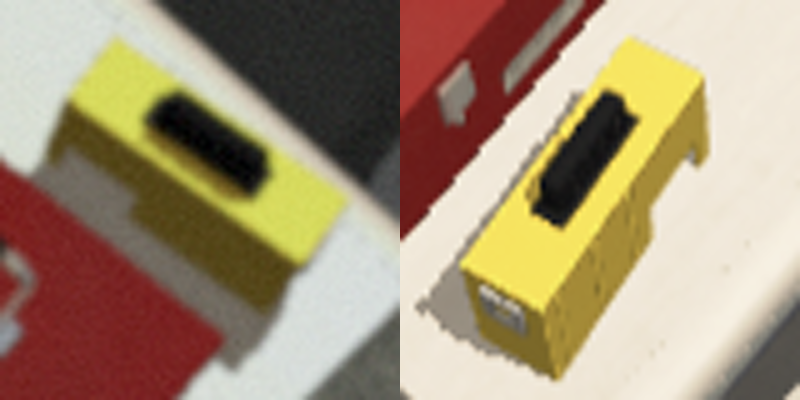

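View pics/sceneA.png

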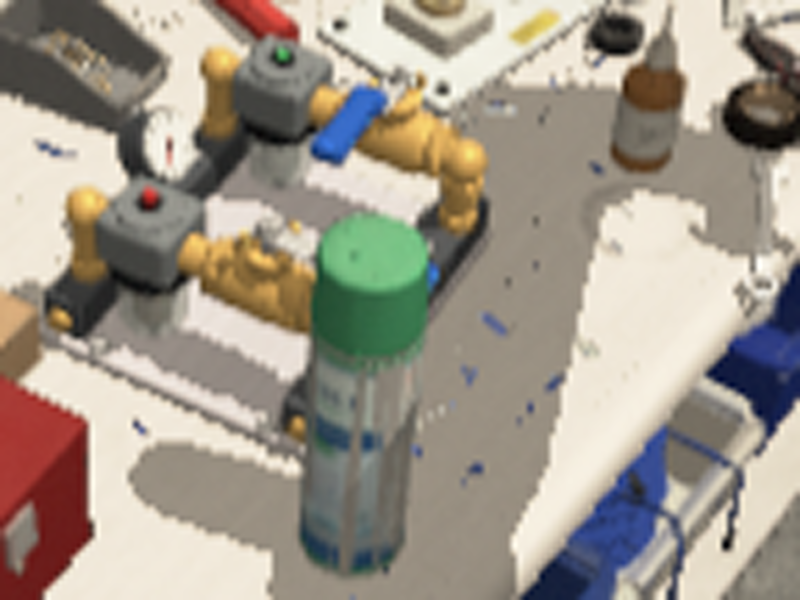

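Side crop (×5): duty sleeve runs from (497,170) to (568,118), standby sleeve from (290,105) to (380,155). The cap top is at (657,105) in the side crop and (373,253) in the scene crop. The hood's top corners are clear in both views, with its tab end to the left. Now I'll fit poses.

```bash
cat > h.py <<'E'
import numpy as np,cv2
from scipy.optimize import least_squares
C={n:np.load(f"{n}.npz") for n in("scene","side")}
def proj(n,P):
    E=C[n]["E"];K=C[n]["K"];p=(np.atleast_2d(P)-E[:3,3])@E[:3,:3]
    return np.c_[K[0,0]*p[:,0]/-p[:,2]+K[0,2],K[1,1]*-p[:,1]/-p[:,2]+K[1,2]]
def R(a): c,s=np.cos(a),np.sin(a); return np.array([[c,-s,0],[s,c,0],[0,0,1]])
E
cat > fit.py <<'E'
from h import *
crop={"side":lambda U,V:(180+U/5-.4,130+V/5-.4),"scene":lambda U,V:(220+U/5.556-.4,140+V/5.556-.4)}
def mom(m): return np.array([m["m10"]/m["m00"],m["m01"]/m["m00"]]),np.array([m["mu20"],m["mu11"],m["mu02"]])/m["m00"]
def blob(n,U,V):
    im=cv2.imread(f"pics/{n}0.png").astype(int);b,g,r_=im[...,0],im[...,1],im[...,2]
    m=((b-r_>45)&(b-g>25)).astype(np.uint8)
    k,l,st,ce=cv2.connectedComponentsWithStats(m)
    u,v=map(int,crop[n](U,V));d=l[v,u];print(n,st[d],ce[d]);return mom(cv2.moments((l==d).astype(np.uint8),True))
B=[("duty","side",blob("side",531,145)),("stby","side",blob("side",335,132)),("stby","scene",blob("scene",350,122))]
def sleeve(p,leg):
    x,y,a,qd,qs=p; q=qd if leg=="duty" else qs; s=1 if leg=="duty" else -1
    ax=np.array([x,y,0])+R(a)@[0,s*.075,0]
    M=R(a+q)   # lever along M's +y
    c=np.array([[w,l,z] for w in(-.011,.011) for l in(.037,.100) for z in(.144,.157)])
    return ax+c@M.T
def res(p):
    o=[]
    for leg,n,(c,s) in B:
        h=cv2.convexHull(proj(n,sleeve(p,leg)).astype(np.float32)); c2,s2=mom(cv2.moments(h)); 
        o+=list(c2-c)+list((s2-s)/8)
    return np.array(o)
f=least_squares(res,[.55,-.2,0,1.5,.1],bounds=([.3,-.6,-.6,1.40,-.03],[.8,.2,.6,1.60,.23]),diff_step=1e-4)
print("station x y yaw qd qs",f.x.round(4),"res",f.fun.round(2))
x,y,a=f.x[:3]
for n,s in(("duty",1),("stby",-1)): print(n,(np.array([x,y,0])+R(a)@[0,s*.075,0]).round(4))
# check: indicator/axis pixels in side crop
for nm,P in(("duty hub",[0,.075,.15]),("stby hub",[0,-.075,.15]),("duty filter mid",[.0945,.075,.124]),("plate FL",[-.058,.111,.01]),("plate RL",[.145,.111,.01])):
    P=np.array([x,y,0])+R(a)@P
    print(nm,((proj("side",P)[0]+.4-[180,130])*5).round(),((proj("scene",P)[0]+.4-[220,140])*5.556).round())
# can
def rc(p): return np.r_[(proj("side",[*p,.225])-crop["side"](657,105))[0],(proj("scene",[*p,.225])-crop["scene"](373,253))[0]]
c=least_squares(rc,[.4,-.1]);print("can",c.x.round(4),c.fun.round(2))
def ro(p): return (proj("scene",[*p,0.0])-crop["scene"](640,158))[0]
print("oil",least_squares(ro,[.5,-.4]).x.round(3))
k=np.array([[-26,115,81],[26,115,81],[-26,-34,81],[26,-34,81]])/1000
s=np.array([[348,205],[303,265],[118,38],[70,100]])/5+[340,220]-.4
d=(np.array([[545,308],[462,268],[705,75],[630,38]])-[400,0])/5+[180,255]-.4
def rh(p):
    P=np.array([p[0],p[1],0])+k@R(p[2]).T
    return np.r_[(proj("side",P)-s).ravel(),(proj("scene",P)-d).ravel()]
h=least_squares(rh,[.4,.1,.1]);print("hood",h.x.round(4),h.fun.round(1))
print("grip",(np.array([*h.x[:2],0])+R(h.x[2])@[0,.039,.095]).round(4))
E
python3 fit.py
```

```text
side [277 151  18  16 126] [285.33333333 158.76984127]
side [237 149  20  16 132] [246.62121212 156.28030303]
scene [276 155  14  14  92] [282.35869565 161.72826087]
station x y yaw qd qs [ 0.536  -0.2911  0.114   1.5286  0.0301] res [-0.03 -0.06  0.77 -0.26  0.68 -0.13  0.21  0.71  0.23  0.62  0.2   0.2
  0.4  -0.1   0.42]
duty [ 0.5275 -0.2166  0.    ]
stby [ 0.5445 -0.3656  0.    ]
duty hub [442. 221.] [273. 208.]
stby hub [243.  69.] [405.  57.]
duty filter mid [323. 358.] [128. 181.]
plate FL [550. 319.] [324. 462.]
plate RL [316. 552.] [ 31. 324.]
can [ 0.4277 -0.1602] [ 0.6  -0.   -0.08 -0.85]
oil [ 0.458 -0.533]
hood [0.4366 0.0811 0.153 ] [ 1.9 -1.4  0.3  1.3 -0.3 -1.4 -1.7 -0.2 -0.2  1.6 -1.5 -0.8  1.2 -0.2
 -0.7 -1.3]
grip [0.4307 0.1197 0.095 ]
```

```bash
cat > go.py <<'E'
# rows from current pose to world targets: go(x,y,z,yaw_deg of tool x); prints shift mm, turn about tool axes
import sys; from cell import r; import numpy as np
from scipy.spatial.transform import Rotation as Ro
def go(T):
    o=r.observe(); A=Ro.from_rotvec(o["tcp_rot"]); p=np.array(o["eef_pos"])
    tx=A.as_matrix()[:,0]
    print("t %.2f"%o["time_s"],"p",p.round(4),"yaw %.1f"%np.degrees(np.arctan2(tx[1],tx[0])),"F",np.round(o["contact_force"],1),"w %.3f"%o["width"],"q",np.round(o["joint_positions"],2))
    for x,y,z,w in T:
        c,s=np.cos(np.radians(w)),np.sin(np.radians(w))
        B=Ro.from_matrix(np.array([[c,s,0],[s,-c,0],[0,0,-1.]]))
        print((x,y,z,w),"->",np.round(A.inv().apply(np.array([x,y,z])-p)*1000,1),(A.inv()*B).as_rotvec().round(3))
if __name__=="__main__": go(eval(sys.argv[1]))
E
python3 go.py "[(.57,-.281,.25,8),(.57,-.281,.135,8)]"
```

```text
t 0.10 p [ 0.2515 -0.5987  0.2304] yaw 22.8 F [ 0.1  0.  -0.6] w 0.086 q [ 1.44  0.5  -0.43  1.55  0.22  1.14 -0.21]
(0.57, -0.281, 0.25, 8) -> [ 416.7 -169.5  -19.3] [-0.002  0.     0.258]
(0.57, -0.281, 0.135, 8) -> [ 416.7 -169.3   95.7] [-0.002  0.     0.258]
```

{"op": "step_arm", "data": {"plan": [[[1,60,-24,-15,0,0,0.05],[1,115,-47,-19,0,0,0.1],[1,170,-70,-19,0,0,0.15],[1,225,-92,-19,0,0,0.2],[1,280,-115,-19,0,0,0.258],[1,335,-137,-19,0,0,0.258],[1,390,-158,-19,0,0,0.258],[1,416,-169,-19,0,0,0.258],[1,416,-169,30,0,0,0.258],[1,416,-169,70,0,0,0.258],[1,416,-169,70,0,0,0.258],[1,416,-169,70,0,0,0.258]]], "force": 40}}

```text
time_s: 1.6
eef_pos: [0.5707, -0.2825, 0.1626]
tcp_rot: [3.134, 0.219, 0.002]
contact_force: [-0.4, 0.8, 0.1]
width: -0.0004
finger_force: 0.0
```

```bash
python3 - <<'E'
from cell import r
import cv2,numpy as np
i=r.camera_info("wrist");im=r.capture("wrist")
np.savez("wrist1.npz",K=i["K"],E=i["extrinsics"]); cv2.imwrite("pics/w1.png",cv2.resize(im[:,:,::-1],(800,600),interpolation=cv2.INTER_CUBIC))
print(i["K"],np.round(i["extrinsics"],4))
E
python3 go.py "[(.57,-.281,.135,8)]"
```

```text
[[297.31863964   0.         254.84926968]
 [  0.         297.31863964 193.45598247]
 [  0.           0.           1.        ]] [[ 0.1407  0.9404  0.3096  0.65  ]
 [-0.9901  0.1333  0.045  -0.2703]
 [ 0.001  -0.3129  0.9498  0.3055]
 [ 0.      0.      0.      1.    ]]
t 1.65 p [ 0.5712 -0.2828  0.1633] yaw 8.0 F [ 0.5 -0.3 -0.1] w -0.000 q [ 0.77  0.56 -0.48  1.65  0.3   1.01 -1.24]
(0.57, -0.281, 0.135, 8) -> [-1.  -2.  28.3] [ 0.001 -0.003 -0.   ]
```

View pics/w1.png

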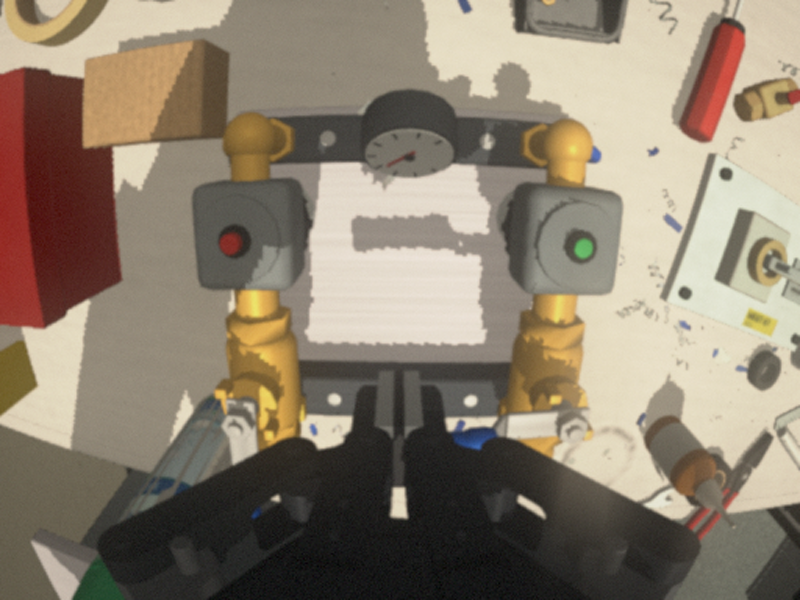

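The wrist view shows both lever hub nuts, duty at (238,425) and standby at (573,430). The indicators are red at (231,242) and green at (583,248). I'll use these to refine the station pose.

```bash
cat >> h.py <<'E'
def wray(f,U,V,z,s=1.5625):
    d=np.load(f);K=d["K"];E=d["E"];u=(U+.5)/s-.5-K[0,2];v=(V+.5)/s-.5-K[1,2]
    rr=np.hypot(u,v);t=rr/K[0,0];D=E[:3,:3]@[u/rr*np.sin(t),-v/rr*np.sin(t),-np.cos(t)]
    return E[:3,3]+D*(z-E[2,3])/D[2]
E
python3 - <<'E'
from h import *
f="wrist1.npz"
for z in(.14,.15,.155):
    a,b=wray(f,238,425,z),wray(f,573,430,z);d=b-a;print("hubs",z,a.round(4),b.round(4),np.hypot(*d[:2]).round(4),np.arctan2(d[0],-d[1]).round(4))
for z in(.125,.13,.135):
    a,b=wray(f,231,242,z),wray(f,583,248,z);d=b-a;print("ind",z,a.round(4),b.round(4),np.hypot(*d[:2]).round(4),np.arctan2(d[0],-d[1]).round(4))
for U,V,z in((82,148,.045),(229,142,.045)):print("carton",wray(f,U,V,z).round(3))
print("plate left? bar",wray(f,300,365,.04).round(3))
E
```

```text
hubs 0.14 [ 0.5298 -0.216   0.14  ] [ 0.5474 -0.3641  0.14  ] 0.1491 0.1187
hubs 0.15 [ 0.537  -0.2193  0.15  ] [ 0.5536 -0.3584  0.15  ] 0.1401 0.1187
hubs 0.155 [ 0.5407 -0.2209  0.155 ] [ 0.5567 -0.3556  0.155 ] 0.1356 0.1187
ind 0.125 [ 0.6074 -0.2069  0.125 ] [ 0.6257 -0.3517  0.125 ] 0.1459 0.1252
ind 0.13 [ 0.6086 -0.2087  0.13  ] [ 0.6263 -0.3494  0.13  ] 0.1419 0.1252
ind 0.135 [ 0.6098 -0.2104  0.135 ] [ 0.627  -0.3472  0.135 ] 0.1378 0.1252
carton [ 0.641 -0.065  0.045]
carton [ 0.647 -0.173  0.045]
plate left? bar [ 0.513 -0.226  0.04 ]
```

```bash
cat > arc.py <<'E'
import sys,numpy as np
from go import go
ax,sgn,phis,off,z=eval(sys.argv[1])
T=[]
for f in phis:
    a=np.radians(f); p=np.array(ax)+.08*np.array([np.cos(a),np.sin(a)])+off*sgn*np.array([np.sin(a),-np.cos(a)])
    T.append((round(p[0],4),round(p[1],4),z,f-90 if sgn>0 else f-90))
go(T)
E
python3 arc.py "((.546,-.365),1,[98,107,116,126,136,146,156,166,176,184,187],.022,.138)"
```

```text
t 1.65 p [ 0.5712 -0.2828  0.1633] yaw 8.0 F [ 0.5 -0.3 -0.1] w -0.000 q [ 0.77  0.56 -0.48  1.65  0.3   1.01 -1.24]
(np.float64(0.5567), np.float64(-0.2827), 0.138, 8) -> [-14.4  -2.1  25.3] [ 0.001 -0.003 -0.   ]
(np.float64(0.5436), np.float64(-0.2821), 0.138, 17) -> [-27.3  -4.5  25.3] [ 0.002 -0.002 -0.157]
(np.float64(0.5307), np.float64(-0.2835), 0.138, 26) -> [-40.3  -4.9  25.2] [ 0.002 -0.002 -0.314]
(np.float64(0.5168), np.float64(-0.2873), 0.138, 36) -> [-54.5  -3.1  25.2] [ 0.002 -0.002 -0.489]
(np.float64(0.5037), np.float64(-0.2936), 0.138, 46) -> [-68.4   1.3  25.2] [ 0.002 -0.002 -0.663]
(np.float64(0.492), np.float64(-0.302), 0.138, 56) -> [-81.2   8.   25.1] [ 0.002 -0.002 -0.838]
(np.float64(0.4819), np.float64(-0.3124), 0.138, 66) -> [-92.6  16.9  25.1] [ 0.003 -0.002 -1.012]
(np.float64(0.4737), np.float64(-0.3243), 0.138, 76) -> [-102.4   27.5   25.1] [ 3.000e-03 -1.000e-03 -1.187e+00]
(np.float64(0.4677), np.float64(-0.3375), 0.138, 86) -> [-110.2   39.8   25.1] [ 3.000e-03 -1.000e-03 -1.361e+00]
(np.float64(0.4647), np.float64(-0.3486), 0.138, 94) -> [-114.7   50.3   25.1] [ 3.000e-03 -1.000e-03 -1.501e+00]
(np.float64(0.4639), np.float64(-0.3529), 0.138, 97) -> [-116.1   54.5   25.1] [ 3.000e-03 -1.000e-03 -1.553e+00]
```

```bash
sed -i 's/f-90 if sgn>0 else f-90/YAW/; s/^ax,sgn,phis,off,z=/ax,sgn,phis,off,z,YAW=/' arc.py
python3 arc.py "((.546,-.365),1,[98,110,122,134,146,158,170,180,186.7],.024,.138,8)"
```

```text
t 1.65 p [ 0.5712 -0.2828  0.1633] yaw 8.0 F [ 0.5 -0.3 -0.1] w -0.000 q [ 0.77  0.56 -0.48  1.65  0.3   1.01 -1.24]
(np.float64(0.5586), np.float64(-0.2824), 0.138, 8) -> [-12.5  -2.2  25.3] [ 0.001 -0.003 -0.   ]
(np.float64(0.5412), np.float64(-0.2816), 0.138, 8) -> [-29.6  -5.4  25.3] [ 0.001 -0.003 -0.   ]
(np.float64(0.524), np.float64(-0.2844), 0.138, 8) -> [-47.   -5.   25.2] [ 0.001 -0.003 -0.   ]
(np.float64(0.5077), np.float64(-0.2908), 0.138, 8) -> [-64.   -0.9  25.2] [ 0.001 -0.003 -0.   ]
(np.float64(0.4931), np.float64(-0.3004), 0.138, 8) -> [-79.8   6.6  25.1] [ 0.001 -0.003 -0.   ]
(np.float64(0.4808), np.float64(-0.3128), 0.138, 8) -> [-93.7  17.1  25.1] [ 0.001 -0.003 -0.   ]
(np.float64(0.4714), np.float64(-0.3275), 0.138, 8) -> [-105.1   30.4   25.1] [ 0.001 -0.003 -0.   ]
(np.float64(0.466), np.float64(-0.341), 0.138, 8) -> [-112.3   43.    25.1] [ 0.001 -0.003 -0.   ]
(np.float64(0.4637), np.float64(-0.3505), 0.138, 8) -> [-115.9   52.1   25.1] [ 0.001 -0.003 -0.   ]
```

{"op": "step_arm", "data": {"plan": [[[1,0,-2,25,0,0,0],[1,-12,-2,25,0,0,0],[1,-30,-5,25,0,0,0],[1,-47,-5,25,0,0,0],[1,-64,-1,25,0,0,0],[1,-80,7,25,0,0,0],[1,-94,17,25,0,0,0],[1,-105,30,25,0,0,0],[1,-112,43,25,0,0,0],[1,-116,52,25,0,0,0],[1,-116,53,25,0,0,0]]]}}

```text
time_s: 3.02
eef_pos: [0.4622, -0.3507, 0.137]
tcp_rot: [-3.133, -0.219, 0.0]
contact_force: [1.1, 5.3, 3.2]
width: 0.0003
finger_force: 2.7
```

{"op": "step_arm", "data": {"plan": [[[1,0,3,0,0,0,0],[1,0,6,0,0,0,0],[1,0,6,0,0,0,0]]]}}

```text
time_s: 3.4
eef_pos: [0.4623, -0.351, 0.1366]
tcp_rot: [-3.126, -0.224, 0.007]
contact_force: [-4.4, 16.2, 12.2]
width: 0.0002
finger_force: 8.6
```

```bash
python3 go.py "[(.462,-.33,.137,8),(.462,-.33,.26,8),(.428,-.16,.26,8),(.428,-.16,.181,8)]"
```

```text
t 3.40 p [ 0.4623 -0.351   0.1366] yaw 8.2 F [-4.4 16.2 12.2] w 0.000 q [ 0.97  0.5  -0.47  1.8   0.28  0.91 -1.05]
(0.462, -0.33, 0.137, 8) -> [  2.7 -20.8  -0.3] [-0.008  0.004  0.003]
(0.462, -0.33, 0.26, 8) -> [   2.3  -21.8 -123.3] [-0.008  0.004  0.003]
(0.428, -0.16, 0.26, 8) -> [  -7.2 -194.9 -121.8] [-0.008  0.004  0.003]
(0.428, -0.16, 0.181, 8) -> [  -6.9 -194.3  -42.8] [-0.008  0.004  0.003]
```

{"op": "step_arm", "data": {"plan": [[[1,2,-25,0,0,0,0],[0,2,-25,-60,0,0,0],[-1,2,-25,-120,0,0,0],[-1,0,-40,-150,0,0,0],[-1,-3,-100,-150,0,0,0],[-1,-5,-155,-150,0,0,0],[-1,-7,-200,-150,0,0,0],[-1,-7,-200,-150,0,0,0],[-1,-7,-200,-150,0,0,0]]]}}

```text
time_s: 4.53
eef_pos: [0.4282, -0.1612, 0.2867]
tcp_rot: [3.132, 0.218, 0.0]
contact_force: [-0.4, -0.1, -0.2]
width: 0.0853
finger_force: 0.0
```

```bash
python3 - <<'E'
from cell import r
import cv2,numpy as np
i=r.camera_info("wrist");im=r.capture("wrist")
np.savez("wrist2.npz",K=i["K"],E=i["extrinsics"]); cv2.imwrite("pics/w2.png",cv2.resize(im[:,:,::-1],(800,600),interpolation=cv2.INTER_CUBIC))
E
python3 go.py "[(.428,-.16,.181,8)]"
```

```text
t 4.58 p [ 0.4282 -0.1615  0.2866] yaw 7.9 F [ 1.4 -1.3  0.5] w 0.085 q [ 0.9   0.1  -0.64  1.94  0.07  1.12 -1.19]
(0.428, -0.16, 0.181, 8) -> [ -0.   -1.6 105.6] [ 0.001  0.    -0.002]
```

View pics/w2.png

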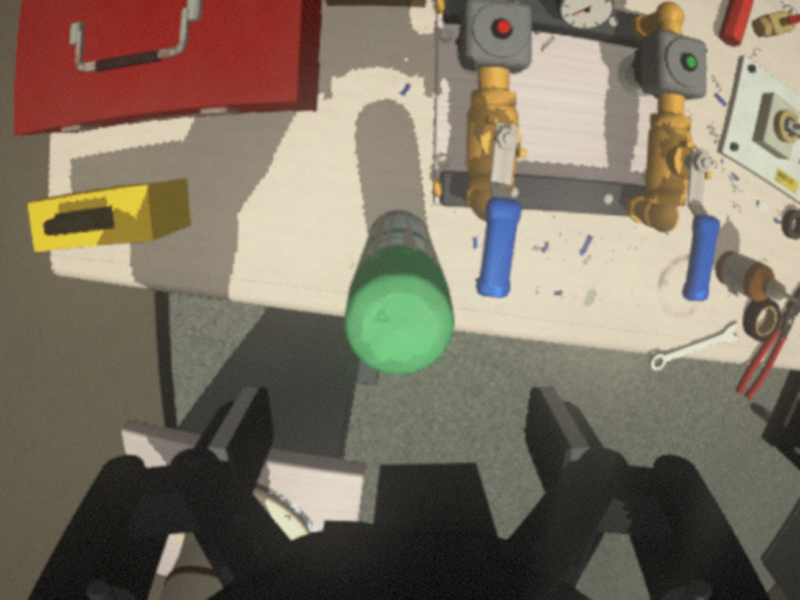

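The wrist view shows both levers along their pipes. The cap is centred at (400,320) between the open fingers, and the bench left of the can is free.

Run:
```python
from h import *
f="wrist2.npz"
def p(n,U,V,z): q=wray(f,U,V,z);print(n,q.round(4));return q
p("cap",400,322,.225);a=p("duty hub",504,133,.1395);b=p("stby hub",703,158,.1395);print(np.hypot(*(a-b)[:2]))
for n,U,V,U2,V2 in(("duty sl",504,208,494,289),("stby sl",706,225,697,293)):
    q=p(n,U,V,.155);s=p(n,U2,V2,.155);d=s-q;print(np.degrees(np.arctan2(d[1],d[0]))%360,np.hypot(*d[:2]))
p("edge",230,298,0);p("edge2",540,338,0);p("case corner",316,108,.113)
for n,U,V in(("hood -26,-34",152,238),("26,-34",146,184),("26,115",29,204),("-26,115",36,250)):p(n,U,V,.081)
```

```text
cap [ 0.4313 -0.1608  0.225 ]
duty hub [ 0.5317 -0.2124  0.1395]
stby hub [ 0.5508 -0.3634  0.1395]
0.15221857000689173
duty sl [ 0.4859 -0.2166  0.155 ]
duty sl [ 0.4349 -0.2201  0.155 ]
183.9317416626949 0.051056358829580095
stby sl [ 0.5039 -0.3664  0.155 ]
stby sl [ 0.4549 -0.3743  0.155 ]
189.05979430246907 0.04967871614040606
edge [3.481e-01 3.000e-04 0.000e+00]
edge2 [ 0.3491 -0.3202  0.    ]
case corner [ 0.5325 -0.0902  0.113 ]
hood -26,-34 [0.4212 0.0463 0.081 ]
26,-34 [0.4662 0.0538 0.081 ]
26,115 [0.4422 0.1941 0.081 ]
-26,115 [0.3978 0.1863 0.081 ]
```

{"op": "step_arm", "data": {"plan": [[[-1,2,-1,50,0,0,0],[-1,2,-1,90,0,0,0],[-1,2,-1,105,0,0,0],[-1,2,-1,105,0,0,0],[0,2,-1,105,0,0,0],[1,2,-1,105,0,0,0],[1,2,-1,105,0,0,0],[1,2,-1,105,0,0,0],[1,2,-1,105,0,0,0],[1,2,-1,105,0,0,0]]], "force": 35}}

```text
time_s: 5.82
eef_pos: [0.4317, -0.1592, 0.1829]
tcp_rot: [3.132, 0.219, 0.005]
contact_force: [0.2, -0.3, 6.9]
width: 0.0557
finger_force: 36.8
```

{"op": "step_arm", "data": {"plan": [[[1,0,0,-10,0,0,0],[1,0,0,-20,0,0,0],[1,1,-8,-20,0,0,0],[1,3,-28,-20,0,0,0],[1,5,-52,-20,0,0,0],[1,8,-76,-20,0,0,0],[1,10,-100,-20,0,0,0],[1,12,-116,-20,0,0,0],[1,12,-124,-20,0,0,0],[1,12,-124,-20,0,0,0],[1,12,-124,-10,0,0,0],[1,12,-124,-2,0,0,0]]]}}

```text
time_s: 7.32
eef_pos: [0.4246, -0.0349, 0.1826]
tcp_rot: [3.134, 0.217, -0.001]
contact_force: [-9.2, -7.5, 40.4]
width: 0.0558
finger_force: 42.3
```

{"op": "step_arm", "data": {"plan": [[[1,0,0,-2,0,0,0],[1,0,0,-2,0,0,0],[0.4,0,0,-2,0,0,0],[-0.2,0,0,-2,0,0,0],[-1,0,0,-2,0,0,0],[-1,0,0,-2,0,0,0],[-1,0,0,-2,0,0,0],[-1,0,0,-40,0,0,0],[-1,0,0,-90,0,0,0],[-1,0,0,-100,0,0,0]]]}}

```text
time_s: 8.57
eef_pos: [0.427, -0.0341, 0.2865]
tcp_rot: [3.132, 0.219, 0.009]
contact_force: [1.1, 0.0, -1.0]
width: 0.0854
finger_force: 0.0
```

```bash
python3 arc.py "((.5287,-.2163),-1,[188,185,174,162,150,138,126,114,104,97],.026,.138,8)"
python3 - <<'E'
from cell import r; import cv2
from h import *
for n in("side","scene"):
    im=r.capture(n)[:,:,::-1].astype(int); m=((im[...,1]-im[...,2]>40)&(im[...,1]-im[...,0]>15)).astype(np.uint8)
    k,l,s,c=cv2.connectedComponentsWithStats(m); j=1+s[1:,4].argmax(); print(n,s[j],c[j].round(1), "expect cap mid",proj(n,[.425,-.035,.205]).round(1))
E
```

```text
t 8.57 p [ 0.427  -0.0341  0.2865] yaw 8.0 F [ 1.1  0.  -1. ] w 0.085 q [ 0.75  0.03 -0.74  2.    0.03  1.11 -1.43]
(np.float64(0.4531), np.float64(-0.2532), 0.138, 8) -> [ -5.5 220.2 149. ] [ 0.003 -0.006  0.   ]
(np.float64(0.4513), np.float64(-0.2492), 0.138, 8) -> [ -6.8 216.  149. ] [ 0.003 -0.006  0.   ]
(np.float64(0.4464), np.float64(-0.2338), 0.138, 8) -> [ -9.5 200.1 149. ] [ 0.003 -0.006  0.   ]
(np.float64(0.4446), np.float64(-0.2163), 0.138, 8) -> [ -8.8 182.5 148.9] [ 0.003 -0.006  0.   ]
(np.float64(0.4464), np.float64(-0.1988), 0.138, 8) -> [ -4.6 165.4 148.9] [ 0.003 -0.006  0.   ]
(np.float64(0.4519), np.float64(-0.1821), 0.138, 8) -> [  3.2 149.7 148.9] [ 0.003 -0.006  0.   ]
(np.float64(0.4606), np.float64(-0.1669), 0.138, 8) -> [ 13.9 135.8 148.9] [ 0.003 -0.006  0.   ]
(np.float64(0.4724), np.float64(-0.1538), 0.138, 8) -> [ 27.4 124.5 149. ] [ 0.003 -0.006  0.   ]
(np.float64(0.4841), np.float64(-0.145), 0.138, 8) -> [ 40.2 117.4 149. ] [ 0.003 -0.006  0.   ]
(np.float64(0.4931), np.float64(-0.1401), 0.138, 8) -> [ 49.8 113.8 149.1] [ 0.003 -0.006  0.   ]
side [338 172  21  18 294] [348.1 180.7] expect cap mid [[346.5 185.3]]
scene [249 208  22  29 524] [259.6 221.3] expect cap mid [[257.8 218.6]]
```

{"op": "step_arm", "data": {"plan": [[[1,-2,55,0,0,0,0],[1,-4,115,0,0,0,0],[1,-6,175,0,0,0,0],[1,-8,230,0,0,0,0],[1,-10,254,0,0,0,0],[1,-10,254,40,0,0,0],[1,-10,254,100,0,0,0],[1,-10,254,148,0,0,0],[1,-10,254,148,0,0,0],[1,-10,254,148,0,0,0]]]}}

```text
time_s: 9.93
eef_pos: [0.4513, -0.2866, 0.1363]
tcp_rot: [3.134, 0.221, 0.002]
contact_force: [0.0, 0.0, 1.5]
width: 0.0001
finger_force: 0.0
```

```bash
python3 arc.py "((.5287,-.2163),-1,[188,183,172,160,148,136,124,112,104,97],.026,.138,8)"
```

```text
t 9.93 p [ 0.4513 -0.2866  0.1363] yaw 8.1 F [0.  0.  1.5] w 0.000 q [ 0.92  0.43 -0.49  1.92  0.26  0.85 -1.14]
(np.float64(0.4531), np.float64(-0.2532), 0.138, 8) -> [  6.4 -32.8  -1.7] [ 0.    -0.001  0.001]
(np.float64(0.4502), np.float64(-0.2465), 0.138, 8) -> [  4.5 -39.8  -1.7] [ 0.    -0.001  0.001]
(np.float64(0.4459), np.float64(-0.2309), 0.138, 8) -> [  2.4 -55.9  -1.7] [ 0.    -0.001  0.001]
(np.float64(0.4446), np.float64(-0.2134), 0.138, 8) -> [  3.6 -73.4  -1.7] [ 0.    -0.001  0.001]
(np.float64(0.4471), np.float64(-0.196), 0.138, 8) -> [  8.5 -90.3  -1.7] [ 0.    -0.001  0.001]
(np.float64(0.4531), np.float64(-0.1794), 0.138, 8) -> [  16.8 -105.9   -1.7] [ 0.    -0.001  0.001]
(np.float64(0.4624), np.float64(-0.1645), 0.138, 8) -> [  28.1 -119.3   -1.7] [ 0.    -0.001  0.001]
(np.float64(0.4746), np.float64(-0.1519), 0.138, 8) -> [  42.  -130.1   -1.6] [ 0.    -0.001  0.001]
(np.float64(0.4841), np.float64(-0.145), 0.138, 8) -> [  52.3 -135.6   -1.6] [ 0.    -0.001  0.001]
(np.float64(0.4931), np.float64(-0.1401), 0.138, 8) -> [  61.9 -139.2   -1.6] [ 0.    -0.001  0.001]
```

{"op": "step_arm", "data": {"plan": [[[1,6,-32,-1,0,0,0],[1,4,-40,-1,0,0,0],[1,2,-56,-1,0,0,0],[1,4,-73,-1,0,0,0],[1,8,-90,-1,0,0,0],[1,17,-106,-1,0,0,0],[1,28,-119,-1,0,0,0],[1,42,-130,-1,0,0,0],[1,52,-136,-1,0,0,0],[1,62,-139,-1,0,0,0],[1,67,-140,-1,0,0,0],[1,71,-140,-1,0,0,0]]]}}

```text
time_s: 11.42
eef_pos: [0.4976, -0.1391, 0.1358]
tcp_rot: [3.134, 0.218, -0.012]
contact_force: [-17.0, -3.4, 13.1]
width: 0.0
finger_force: 8.8
```

{"op": "step_arm", "data": {"plan": [[[1,2,0,0,0,0,0],[1,4,0,0,0,0,0],[1,4,0,0,0,0,0]]]}}

```text
time_s: 11.8
eef_pos: [0.4976, -0.1391, 0.135]
tcp_rot: [-3.134, -0.216, 0.024]
contact_force: [-20.7, -3.7, 15.0]
width: 0.0002
finger_force: 10.8
```

```bash
python3 go.py "[(.48,-.139,.136,8),(.46,-.13,.29,-20),(.431,.1195,.29,-81),(.431,.1195,.16,-81),(.431,.1195,.087,-81)]"
```

```text
t 11.80 p [ 0.4976 -0.1391  0.135 ] yaw 7.9 F [-20.7  -3.7  15. ] w 0.000 q [ 0.66  0.42 -0.54  1.95  0.28  0.86 -1.46]
(0.48, -0.139, 0.136, 8) -> [-17.4  -2.5  -0.7] [-0.001  0.015 -0.002]
(0.46, -0.13, 0.29, -20) -> [ -38.3  -14.3 -154.4] [0.003 0.015 0.487]
(0.431, 0.1195, 0.29, -81) -> [ -32.8 -265.5 -154.2] [0.011 0.013 1.551]
(0.431, 0.1195, 0.16, -81) -> [ -30.8 -265.3  -24.2] [0.011 0.013 1.551]
(0.431, 0.1195, 0.087, -81) -> [ -29.7 -265.2   48.7] [0.011 0.013 1.551]
```

{"op": "step_arm", "data": {"plan": [[[1,-25,0,0,0,0,0],[0,-30,0,-60,0,0,0.15],[-1,-35,0,-120,0,0,0.3],[-1,-40,-10,-155,0,0,0.45],[-1,-40,-60,-155,0,0,0.62],[-1,-40,-115,-155,0,0,0.79],[-1,-40,-170,-155,0,0,0.96],[-1,-40,-225,-155,0,0,1.13],[-1,-40,-265,-155,0,0,1.3],[-1,-40,-265,-155,0,0,1.47],[-1,-40,-265,-155,0,0,1.55],[-1,-40,-265,-155,0,0,1.55]]]}}

```text
time_s: 13.3
eef_pos: [0.4291, 0.0562, 0.2467]
tcp_rot: [2.757, -1.428, -0.214]
contact_force: [0.3, 0.8, -0.9]
width: 0.0856
finger_force: 0.0
```

```bash
python3 - <<'E'
from cell import r
import cv2,numpy as np
i=r.camera_info("wrist");im=r.capture("wrist")
np.savez("wrist3.npz",K=i["K"],E=i["extrinsics"]); cv2.imwrite("pics/w3.png",cv2.resize(im[:,:,::-1],(800,600),interpolation=cv2.INTER_CUBIC))
E
python3 go.py "[(.431,.1195,.087,-81)]"
```

```text
t 13.35 p [0.4286 0.0585 0.2461] yaw -54.9 F [ 1.   0.3 -0.4] w 0.085 q [-0.64  0.16  0.55  1.98 -0.15  1.16 -2.55]
(0.431, 0.1195, 0.087, -81) -> [-31.  -51.8 159.4] [0.115 0.086 0.46 ]
```

View pics/w3.png

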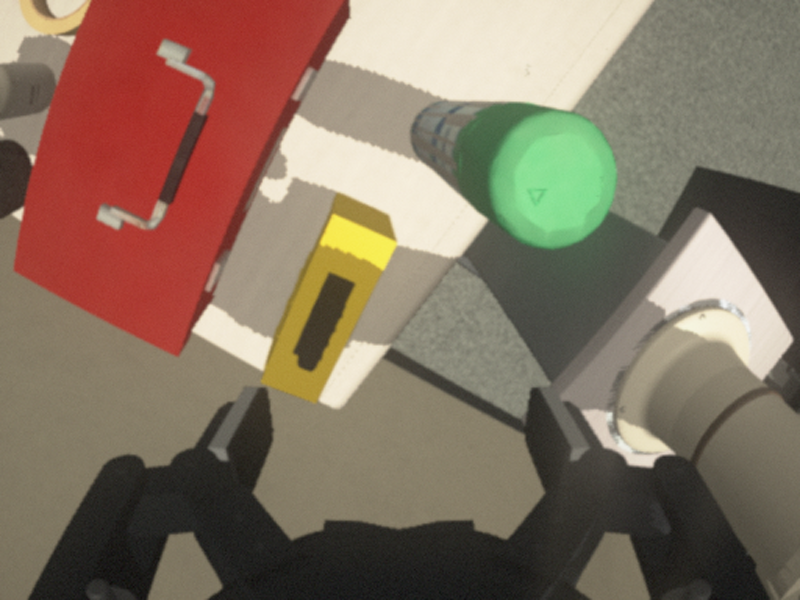

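The wrist joint hit its range turning this way, so I'll turn back and take the rib with the opposite half-turn. The can is upright and the hood is where I measured it.

{"op": "step_arm", "data": {"plan": [[[-1,0,0,-15,0,0,-0.17],[-1,0,0,-30,0,0,-0.34],[-1,0,0,-45,0,0,-0.51],[-1,0,0,-45,0,0,-0.68],[-1,0,0,-45,0,0,-0.68],[-1,0,0,-45,0,0,-0.68]]]}}

```text
time_s: 14.1
eef_pos: [0.4347, 0.0534, 0.2912]
tcp_rot: [-3.086, 0.432, 0.219]
contact_force: [0.1, -0.6, -0.7]
width: 0.0854
finger_force: 0.0
```

```bash
python3 go.py "[(.431,.1195,.29,-40),(.431,.1195,.29,10),(.431,.1195,.29,60),(.431,.1195,.29,99)]"
```

```text
t 14.10 p [0.4347 0.0534 0.2912] yaw -15.9 F [ 0.1 -0.6 -0.7] w 0.085 q [-0.57  0.12  0.47  1.91 -0.11  1.26 -1.91]
(0.431, 0.1195, 0.29, -40) -> [-21.3 -62.5   4.2] [0.032 0.139 0.419]
(0.431, 0.1195, 0.29, 10) -> [-21.3 -62.5   4.2] [-0.03   0.14  -0.452]
(0.431, 0.1195, 0.29, 60) -> [-21.3 -62.5   4.2] [-0.092  0.122 -1.323]
(0.431, 0.1195, 0.29, 99) -> [-21.3 -62.5   4.2] [-0.14   0.093 -2.002]
```

{"op": "step_arm", "data": {"plan": [[[-1,-5,-15,0,-0.013,0.009,-0.18],[-1,-10,-30,0,-0.025,0.017,-0.36],[-1,-15,-45,0,-0.038,0.025,-0.54],[-1,-21,-62,4,-0.05,0.033,-0.72],[-1,-21,-62,4,-0.063,0.042,-0.9],[-1,-21,-62,4,-0.076,0.05,-1.08],[-1,-21,-62,4,-0.088,0.059,-1.26],[-1,-21,-62,4,-0.1,0.067,-1.44],[-1,-21,-62,4,-0.113,0.075,-1.62],[-1,-21,-62,4,-0.126,0.084,-1.8],[-1,-21,-62,4,-0.14,0.093,-2.0],[-1,-21,-62,4,-0.14,0.093,-2.0]]]}}

```text
time_s: 15.6
eef_pos: [0.4307, 0.1187, 0.2901]
tcp_rot: [-2.042, -2.386, -0.0]
contact_force: [0.5, -0.5, 0.2]
width: 0.0853
finger_force: 0.0
```

```bash
python3 go.py "[(.431,.1195,.12,99),(.431,.1195,.087,99)]"
python3 - <<'E'
from h import *
f="wrist3.npz"
for n,U,V in(("-26,-34",394,241),("26,-34",333,212),("26,115",264,383),("-26,115",318,402)):print(n,wray(f,U,V,.081).round(4))
q=np.array([wray(f,U,V,.109) for U,V in((333,274),(355,277),(318,369),(295,352))]);print("rib",q.mean(0).round(4))
E
```

```text
t 15.60 p [0.4307 0.1187 0.2901] yaw 98.9 F [ 0.5 -0.5  0.2] w 0.085 q [-0.6   0.04  0.28  1.98 -0.01  1.13 -0.16]
(0.431, 0.1195, 0.12, 99) -> [  0.6   0.5 170.1] [-0.    -0.001 -0.002]
(0.431, 0.1195, 0.087, 99) -> [  0.6   0.5 203.1] [-0.    -0.001 -0.002]
-26,-34 [0.4216 0.0464 0.081 ]
26,-34 [0.4665 0.0524 0.081 ]
26,115 [0.4404 0.1952 0.081 ]
-26,115 [0.3957 0.1873 0.081 ]
rib [0.4353 0.1094 0.109 ]
```

{"op": "step_arm", "data": {"plan": [[[-1,0,0,60,0,0,0],[-1,0,0,120,0,0,0],[-1,0,0,170,0,0,0],[-1,0,0,195,0,0,0],[-1,0,0,202,0,0,0],[-1,0,0,202,0,0,0],[0,0,0,202,0,0,0],[1,0,0,202,0,0,0],[1,0,0,202,0,0,0],[1,0,0,202,0,0,0],[1,0,0,202,0,0,0],[1,0,0,202,0,0,0]]], "force": 60}}

```text
time_s: 17.1
eef_pos: [0.4313, 0.119, 0.0885]
tcp_rot: [-2.04, -2.389, -0.001]
contact_force: [0.1, -0.3, 4.4]
width: 0.0126
finger_force: 59.6
```

{"op": "step_arm", "data": {"plan": [[[1,0,0,-20,0,0,0],[1,0,0,-60,0,0,0],[1,0,0,-105,0,0,0],[1,0,0,-150,0,0,0],[1,0,0,-195,0,0,0],[1,0,0,-230,0,0,0],[1,0,0,-243,0,0,0],[1,-15,3,-243,0,0,0],[1,-50,8,-243,0,0,0],[1,-95,14,-243,0,0,0.01],[1,-140,20,-243,0,0,0.02],[1,-180,27,-243,0,0,0.03]]]}}

```text
time_s: 18.6
eef_pos: [0.4847, -0.0578, 0.3287]
tcp_rot: [-2.076, -2.355, 0.005]
contact_force: [0.5, 0.8, -3.6]
width: 0.0125
finger_force: 58.9
```

```bash
python3 go.py "[(.5242,-.1779,.33,96.7)]"
```

```text
t 18.60 p [ 0.4847 -0.0578  0.3287] yaw 97.2 F [ 0.5  0.8 -3.6] w 0.012 q [-0.4   0.09  0.5   1.84 -0.05  1.22  0.24]
(0.5242, -0.1779, 0.33, 96.7) -> [-124.1   24.1   -1.4] [-0.004  0.     0.009]
```

{"op": "step_arm", "data": {"plan": [[[1,-40,8,0,0,0,0.005],[1,-85,17,0,0,0,0.009],[1,-115,23,0,0,0,0.009],[1,-124,24,10,0,0,0.009],[1,-124,24,40,0,0,0.009],[1,-124,24,55,0,0,0.009],[1,-124,24,55,0,0,0.009]]]}}

```text
time_s: 19.48
eef_pos: [0.524, -0.1737, 0.2739]
tcp_rot: [-2.082, -2.347, 0.003]
contact_force: [0.7, -0.3, -1.2]
width: 0.0132
finger_force: 58.9
```

```bash
python3 go.py "[(.5242,-.1779,.1685,96.7)]"
python3 - <<'E'
from cell import r
import cv2,numpy as np
w=r.capture("wrist");i=r.camera_info("wrist");np.savez("wrist4.npz",K=i["K"],E=i["extrinsics"])
s=r.capture("side");c=r.capture("scene")
for n,im in(("w4",w),("s4",s),("c4",c)): cv2.imwrite(f"pics/{n}.png",im[:,:,::-1])
a=cv2.resize(s[100:250,180:330],(400,400),interpolation=cv2.INTER_CUBIC)
b=cv2.resize(c[90:240,220:370],(400,400),interpolation=cv2.INTER_CUBIC)
cv2.imwrite("pics/m4.png",cv2.hconcat([a,b])[:,:,::-1])
E
```

```text
t 19.48 p [ 0.524  -0.1737  0.2739] yaw 96.9 F [ 0.7 -0.3 -1.2] w 0.013 q [-0.2   0.29  0.58  1.78 -0.17  1.14  0.55]
(0.5242, -0.1779, 0.1685, 96.7) -> [ -4.4   0.2 105.4] [-0.004 -0.002  0.003]
```

View pics/m4.png

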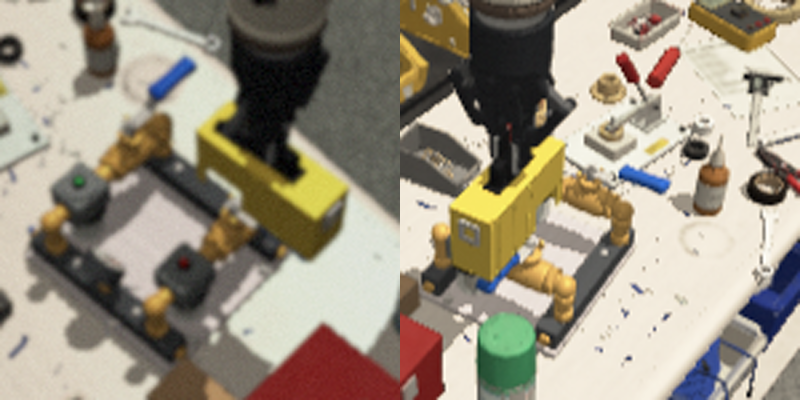

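Both views show the hood held upright above the valve, with the standby lever along its pipe and the can standing. I'll check the grip offset along the hood.

Run:
```python
from h import *
p=np.array([.524,-.1737,.2739]);M=R(np.radians(6.9))
for t in(.0347,.0387,.0427):
    print(t)
    for n,o in(("side",(180,100,0)),("scene",(220,90,400))):
        for c in((-26,-34),(26,-34),(-26,115),(26,115)):
            P=p+M@[c[0]/1e3,c[1]/1e3-t,0]; P[2]+=-.0885+.081
            q=(proj(n,P)[0]+.4-o[:2])*2.667; print(n,c,(q+[o[2],0]).round())
import cv2
a=cv2.imread("pics/s4.png")[100:250,180:330][30:105,65:140];b=cv2.imread("pics/c4.png")[90:240,220:370][40:115,0:75]
cv2.imwrite("pics/m5.png",cv2.hconcat([cv2.resize(x,(400,400),interpolation=cv2.INTER_CUBIC) for x in(a,b)]))
```

```text
0.0347
side (-26, -34) [233. 101.]
side (26, -34) [196. 134.]
side (-26, 115) [357. 189.]
side (26, 115) [320. 226.]
scene (-26, -34) [566. 146.]
scene (26, -34) [523. 130.]
scene (-26, 115) [490. 230.]
scene (26, 115) [444. 211.]
0.0387
side (-26, -34) [230.  98.]
side (26, -34) [193. 132.]
side (-26, 115) [353. 187.]
side (26, 115) [317. 224.]
scene (-26, -34) [568. 144.]
scene (26, -34) [525. 128.]
scene (-26, 115) [492. 228.]
scene (26, 115) [446. 208.]
0.0427
side (-26, -34) [227.  96.]
side (26, -34) [190. 130.]
side (-26, 115) [350. 184.]
side (26, 115) [313. 221.]
scene (-26, -34) [570. 142.]
scene (26, -34) [527. 126.]
scene (-26, 115) [494. 225.]
scene (26, 115) [449. 206.]
```

View pics/m5.png

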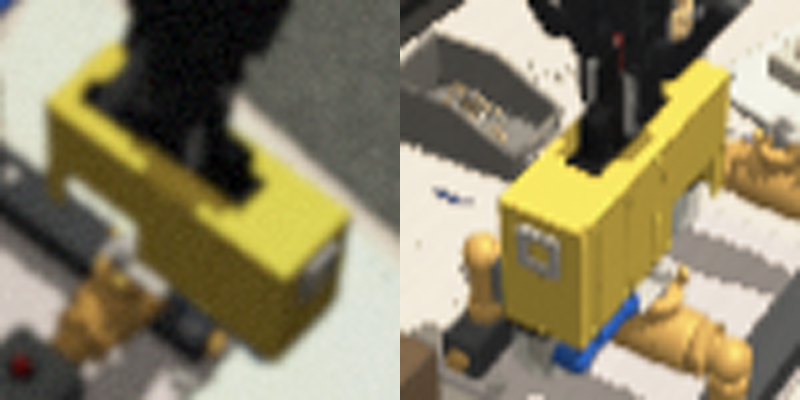

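The corners in the enlarged crop match a grip offset of about 39 mm, as assumed. I'll lower in stages.

{"op": "step_arm", "data": {"plan": [[[1,-1,0,10,0,0,0],[1,-1,0,20,0,0,0],[1,-1,0,20,0,0,0],[1,-1,0,20,0,0,0]]]}}

```text
time_s: 20.12
eef_pos: [0.5255, -0.1757, 0.256]
tcp_rot: [-2.085, -2.349, 0.0]
contact_force: [-0.3, 0.2, -2.6]
width: 0.0126
finger_force: 58.8
```

```bash
python3 go.py "[(.5242,-.1779,.1685,96.7)]"
```

```text
t 20.12 p [ 0.5255 -0.1757  0.256 ] yaw 96.8 F [-0.3  0.2 -2.6] w 0.013 q [-0.19  0.31  0.57  1.8  -0.18  1.1   0.56]
(0.5242, -0.1779, 0.1685, 96.7) -> [-2.  -1.5 87.5] [-0.    -0.     0.002]
```

{"op": "step_arm", "data": {"plan": [[[1,-2,-1,0,0,0,0],[1,-2,-1,15,0,0,0],[1,-2,-1,30,0,0,0],[1,-2,-1,45,0,0,0],[1,-2,-1,50,0,0,0],[1,-2,-1,50,0,0,0]]]}}

```text
time_s: 20.88
eef_pos: [0.5244, -0.1777, 0.2054]
tcp_rot: [-2.085, -2.348, 0.001]
contact_force: [1.3, -0.1, -2.2]
width: 0.0128
finger_force: 58.8
```

```bash
python3 go.py "[(.5242,-.1779,.1685,96.7)]"
```

```text
t 20.88 p [ 0.5244 -0.1777  0.2054] yaw 96.8 F [ 1.3 -0.1 -2.2] w 0.013 q [-0.17  0.36  0.56  1.85 -0.23  1.    0.6 ]
(0.5242, -0.1779, 0.1685, 96.7) -> [-0.2 -0.2 36.9] [-0.001 -0.001  0.002]
```

No contact so far, so on through the notch entry.

{"op": "step_arm", "data": {"plan": [[[1,0,0,6,0,0,0],[1,0,0,12,0,0,0],[1,0,0,17,0,0,0],[1,0,0,17,0,0,0]]]}}

```text
time_s: 21.38
eef_pos: [0.5244, -0.1776, 0.1885]
tcp_rot: [-2.085, -2.348, 0.001]
contact_force: [-0.7, 0.0, -2.3]
width: 0.0129
finger_force: 59.0
```

{"op": "step_arm", "data": {"plan": [[[1,0,0,6,0,0,0],[1,0,0,12,0,0,0],[1,0,0,17,0,0,0],[1,0,0,19,0,0,0],[1,0,0,20,0,0,0],[1,0,0,20,0,0,0]]]}}

```text
time_s: 22.12
eef_pos: [0.5248, -0.1778, 0.1691]
tcp_rot: [-2.085, -2.349, -0.0]
contact_force: [0.4, -0.1, -1.8]
width: 0.0123
finger_force: 59.0
```

{"op": "step_arm", "data": {"plan": [[[1,0,0,1,0,0,0],[1,0,0,2,0,0,0],[1,0,0,2,0,0,0]]]}}

```text
time_s: 22.5
eef_pos: [0.525, -0.1779, 0.1684]
tcp_rot: [-2.086, -2.349, -0.002]
contact_force: [-3.4, 1.4, 7.8]
width: 0.0127
finger_force: 60.5
```

Seated, with the support force up and z at 0.168. I'll release and lift.

{"op": "step_arm", "data": {"plan": [[[0.3,0,0,-1,0,0,0],[-0.3,0,0,-1,0,0,0],[-1,0,0,-1,0,0,0],[-1,0,0,-1,0,0,0],[-1,0,0,-1,0,0,0],[-1,0,0,-1,0,0,0],[-1,0,0,-40,0,0,0],[-1,0,0,-90,0,0,0],[-1,0,0,-140,0,0,0],[-1,0,0,-140,0,0,0],[-1,0,0,-140,0,0,0]]]}}

```text
time_s: 23.88
eef_pos: [0.5245, -0.1775, 0.3066]
tcp_rot: [-2.085, -2.349, -0.0]
contact_force: [0.0, -0.1, -0.7]
width: 0.0855
finger_force: 0.0
```

Run:
```python
from cell import r; import cv2
from h import *
print(r.observe()["contact_force"],r.observe()["eef_pos"])
M=R(.117);ax=np.array([.5287,-.2163,0])
for n in("side","scene"):
    im=r.capture(n)[:,:,::-1]; hsv=cv2.cvtColor(np.ascontiguousarray(im),cv2.COLOR_BGR2HSV)
    cs=(np.array([[x,y,z] for x in(-.026,.026) for y in(-.034,.115) for z in(.08,.161)]))@M.T+ax
    h=cv2.convexHull(proj(n,cs).astype(np.float32)); m=np.zeros(im.shape[:2],np.uint8); 
    Y=cv2.inRange(hsv,(24,150,50),(34,255,255)); k,l,s,c=cv2.connectedComponentsWithStats(Y); j=1+s[1:,4].argmax()
    mm=cv2.moments(h); print(n,"yellow",s[j],c[j].round(1),"expected bbox",cv2.boundingRect(h.astype(np.int32)),round(mm["m10"]/mm["m00"],1),round(mm["m01"]/mm["m00"],1))
    G=((im[...,1].astype(int)-im[...,2]>40)&(im[...,1].astype(int)-im[...,0]>15)).astype(np.uint8)
    k,l,s,c=cv2.connectedComponentsWithStats(G); j=1+s[1:,4].argmax(); print(" green",s[j],c[j].round(1))
```

```text
[ 0.02388998 -0.09833839 -0.69635106] [ 0.52448215 -0.17751644  0.30662061]
side yellow [253 162  52  42 608] [278.6 183.6] expected bbox (251, 158, 57, 60) 279.0 188.1
 green [338 172  21  18 294] [348.4 180.9]
scene yellow [241 166  39  37 413] [260.5 185.6] expected bbox (239, 164, 43, 57) 260.5 192.5
 green [249 208  22  29 523] [259.6 221.2]
```

```bash
python3 -c "
from cell import r
print(r.hand_in())"
```

```text
the job is handed in; nothing more can be done
None
```

I opened the standby valve to its stop, moved the can aside upright, shut the duty valve to its stop and seated the hood over its lever. The job was handed in at about 24 s; no verdict came back, but the final camera check put the hood where expected and the can standing.

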